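Tip the calibration weight out of its block and set it on the balance

TASK

The balance is due for its check. The flat steel calibration weight lies flush in its storage block: press down on its end nearer the robot, over the hidden ramp, so that it tips and its other end stands up, take it by the raised end, and set it down gently, flat and with the same face up, in the middle of the balance pan. Do not overload the pan or press the weight hard into the block, and leave the other things on the bench where they are.

Things in the scene. Friction and masses are not known exactly. Their poses are not given: they have to be found in the camera images.
- weight_center (a point): Centre (half-way up) of the calibration weight: a plain steel slab 90 (its x) by 46 (its y) by 20 mm (its z, up), about 0.45 kg, a small brass disc in the middle of its top, edges rounded by 2 mm. It starts flush in the storage block, axes along the block's. About 30 mm of its +x end is free to grip by the sides once it leans.
- block_top (a point): Middle of the pocket, at the level of the top of the storage block: grey plastic, fixed, x -60 to +54.5 mm, y -32.5 to +32.5 mm, 50 mm high. Pocket x -52 to +46.5 mm, y -24.5 to +24.5 mm. Its floor is 20 mm deep from x = -2 mm (a crest) to +46.5; from the crest a ramp falls at 30 degrees to -x. The -x end, roughly towards the robot, has the 7 mm gap between weight and wall.
- pan_top (a point): Centre of the top face of the balance pan, a square steel plate 140 by 140 mm, 4 mm thick, 66 mm above the bench when empty; x points away from the keys and display. The balance is a low white and grey instrument, fixed, x -138 to +85 mm and y -95 to +95 mm from here, 54 mm high, wholly below the pan.
- pan (a joint): Sinking of the pan in m: about 0.0002 empty, grows by 1 mm for each 3 N of load (the weight alone gives about 1.2 to 2.0 mm); hard stop at 0.006. More than 0.005 (about 15 N) overloads the balance.
- jar: Bystander: white specimen jar with screw lid, 47 mm across, 60 mm high; origin at the centre of its underside.
- mould: Bystander: small stainless base mould, 30 x 39 x 12 mm; origin at the centre of its underside.
- marker: Bystander: black marker pen lying on the bench, 128 mm long along its y, 16 mm high; origin under its middle.
- roll: Bystander: white label roll lying flat, 58 mm across, 25 mm high; origin at the centre of its underside.
- weight: The same weight; origin at the centre of its underside. It lies just off balance on the crest: press its -x end down (a few N) and past about 0.2 rad it falls over by itself and stays leaning at about 30 degrees (0.52 rad), -x end on the ramp, +x end up about 20 mm; it may slide a few mm down the ramp. A broad fingertip 30 mm from its middle goes down only about 7 mm. The +x end cannot be pressed down.
- weight_block: The same storage block; origin at the centre of the pocket on the block's underside, at bench level.
Mind the look-alikes: they are no part of the job. Of the things that look like the weight_block, the middle-sized one is meant.

How it is judged:
By the outcome, as a careful person would: the job done as asked, in the order asked, and still so for the second after the job is handed in, with the robot touching nothing.
It also fails if it takes over 53 s, if anything falls off the work surface, if the arm or the gripper's body presses on something with over 40 N, if the wrist force passes 120 N, or if a joint passes its speed limit or range.

ROBOT

A 7-joint arm with a two-finger parallel gripper is mounted at the origin on a cart in front of the work surface, level with it; the furniture and walls round the work are solid. World frame = base frame: x ahead of the robot, y to its left, z up, the work surface at z = 0. Lengths are in mm, angles in rad, forces in N, time in s.
With the tool pointing down it reaches from about 425 to 925 mm from the base axis. Payload 6.8 kg.
Tool frame: the origin (TCP) lies between the finger pads; the fingertips stand 11 mm ahead of it and the grasp point (between the pads) lies 8 mm behind it (arm.tcp_to_tips is the distance from the TCP to the fingertips, in mm); z points along the fingers, y is the line along which they close (so a half turn about z gives the same grasp; the last joint's range is limited). The gripper opens to 88 mm and grips with 3 to 60 N. Pads are 20 mm wide; open, the fingers measure 115 mm over their backs; the gripper's body (75 mm by 178 mm) begins 61 mm behind the grasp point.
Start: joints at [-1.309, 0.477, 0.022, 1.555, -0.011, 1.109, -0.083], TCP at [243.962, 629.388, 233.664] pointing down, gripper open.
Joint ranges: [-2.96, 2.96], [-0.34, 2.1], [-1.41, 1.46], [0.24, 2.44], [-1.37, 4.51], [0.17, 1.92], [-2.96, 2.96]. Speed limits (rad/s): [2.39, 2.39, 3.14, 3.14, 3.14, 3.14, 3.14].

INTERFACE

Orientations are given as a unit quaternion [w, x, y, z].
In Python, from plant import arm gives the robot as it stands. The module is installed in compiled form; this text tells all that it offers. Calls block until the motion is done:
- arm.goto(position, orientation): joint-space move of the TCP to a pose.
- arm.move_linear(position, rot=None, vel=150, max_force=None): straight line of the TCP; rot=None keeps the orientation; vel is the mean speed in mm/s. With max_force (N) it stops when the force on the tool has changed by that much, and returns True; else False.
- arm.goto_joints(angles): joint-space move.
- arm.command_gripper(opening, squeeze=None): finger opening in mm; squeeze is the grip in N (None keeps the last); returns when the fingers have stopped.
- arm.sleep(seconds).
- arm.inverse_kinematics(position, orientation): joint angles nearest the present ones, or None.
- arm.capture(name): name is "side" or "top"; returns a dict with "color" (480x640x3 uint8, red, green, blue), "depth" (480x640 float32, mm along the optical axis (not along the pixel's ray), 0 where there is no reading), "vertical_fov" (degrees; the focal length in pixels is half the picture's height over the tangent of half this angle, whatever the lens; pixels are square), "cx", "cy" (the principal point, pixels), "k1" (the pictures are not rectified: a ray, as slopes to the right and down, at radius r is drawn at 1 + k1 r^2 times it, then the intrinsics apply), "extrinsics" (4x4, takes a point from world to camera coordinates). Camera axes: x right, y down, z forward; pixel columns grow to the right and rows downward; lengths in mm; the calibration is good to about 2 mm. A picture is of the moment at which its call begins.
A pose or a line that the arm cannot do raises arm.Unreachable and nothing moves.
- arm.finish_job(): hands the job in; it is judged then, once.
Readings, each from a call of its own:
- arm.current_time_s(): time.
- arm.current_qpos(): joint angles.
- arm.current_joint_vel(): joint speeds.
- arm.current_tau(): joint torques, N m.
- arm.current_tcp_pos(): TCP position.
- arm.current_eef_rot(): TCP orientation.
- arm.current_wrist_force(): force on the tool from outside, world axes, zero at the start.
- arm.current_moment(): the same for the moment, N m.
- arm.current_finger_gap(): finger opening in mm.
- arm.current_grasp_force(): force on a finger pad.
Only numpy, scipy, OpenCV 4.12 (cv2) and the standard library are available. Lean on these libraries where they do the work, as an engineer would, in place of code of your own. Each camera call takes 0.05 s, during which the arm holds its last target. There are 200 camera calls.

## Working session

There is one attempt and no reset: what is moved stays moved. The work goes in short steps, each a Python script; the robot and the scene stay as the last script left them, time stands still between calls to the robot, and variables do not carry over. Pictures are saved under pics/ and viewed, at most 10 in all, crops included, and the job is handed in when it is done.

```bash
mkdir -p pics
cat > h.py <<'E'
import numpy as np, cv2
from plant import arm
def snap(n,f=None):
    c=arm.capture(n); 
    if f:
        cv2.imwrite(f'pics/{f}.png',c['color'][:,:,::-1]); np.savez(f'pics/{f}.npz',**c)
    return c
def world(c,uv,z=None):
    """pixels -> world mm, by depth or by plane height z"""
    uv=np.atleast_2d(np.array(uv,float)); f=240/np.tan(np.radians(float(c['vertical_fov'])/2))
    d=(uv-[float(c['cx']),float(c['cy'])])/f; s=d.copy()
    for _ in range(20): s=d/(1+float(c['k1'])*(s**2).sum(1,keepdims=True))
    E=c['extrinsics']; R,t=E[:3,:3],E[:3,3]
    ray=np.c_[s,np.ones(len(s))]
    if z is None:
        ij=np.round(uv).astype(int); k=c['depth'][ij[:,1],ij[:,0]][:,None]
    else:
        o=-R.T@t; rw=ray@R; k=((z-o[2])/rw[:,2])[:,None]
    return (ray*k-t)@R
E
python3 - <<'E'
from h import *
for n in('top','side'):
    c=snap(n,n+'0'); print(n,c['vertical_fov'],c['cx'],c['cy'],c['k1'],np.round(c['extrinsics'],3).tolist())
print(arm.current_time_s(),arm.current_eef_rot(),arm.current_wrist_force())
E
```

```text
top 42.576258176272304 311.02411576430393 243.37416712935507 -0.11374099814263243 [[-0.028, -0.999, -0.015, -68.951], [-0.985, 0.03, -0.173, 577.24], [0.173, 0.01, -0.985, 1350.511], [0.0, 0.0, 0.0, 1.0]]
side 52.51846695072926 318.2479657117748 231.49323960004298 -0.11480634984494664 [[0.424, -0.905, 0.015, -321.814], [-0.722, -0.348, -0.599, 446.865], [0.547, 0.243, -0.801, 869.75], [0.0, 0.0, 0.0, 1.0]]
0.1 [-8.60916412e-05  1.83837045e-01  9.82956396e-01 -8.10904839e-04] [-0.48764298 -0.56190475 -0.0139314 ]
```

View pics/top0.png

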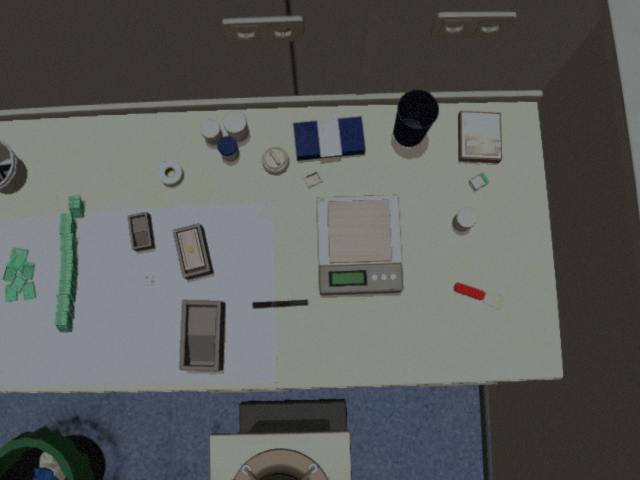

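View pics/side0.png

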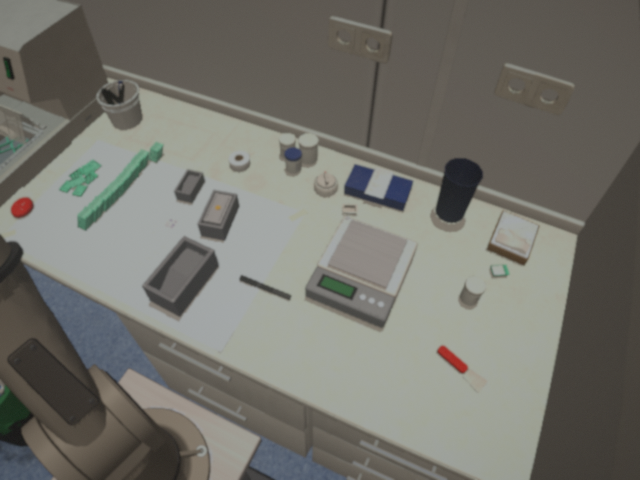

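The top view shows the block with the weight at about (193,250), between a small tray (141,231) and a large one (203,335). The pan centre is at about (360,231). The pen is at (280,303), the mould at (314,180), and the jar and roll are behind. Next I'll zoom in.

Run:
```python
from h import *
c=dict(np.load('pics/top0.npz')); s=dict(np.load('pics/side0.npz'))
a=c['color'][215:290,165:225]; b=s['color'][180:250,190:250]
a=cv2.resize(a,None,fx=6.4,fy=6.4,interpolation=cv2.INTER_CUBIC)
p=c['color'][185:300,310:410]; p=cv2.resize(p,None,fx=4,fy=4.17,interpolation=cv2.INTER_CUBIC)
im=np.zeros((480,800,3),np.uint8); im[:480,:384]=a; im[:480,390:790]=p
cv2.imwrite('pics/z1.png',im[:,:,::-1])
# height-based masks
for n,k in(('top',c),('side',s)):
    uu,vv=np.meshgrid(np.arange(640),np.arange(480)); uv=np.c_[uu.ravel(),vv.ravel()]
    W=world(k,uv); ok=k['depth'].ravel()>0
    np.save(f'pics/W{n}.npy',W)
    P=world(k,[[193,250]] if n=='top' else [[218,212]])[0]; print(n,P)
    m=ok&(abs(W[:,2]-50)<5)&(np.hypot(*(W[:,:2]-P[:2]).T)<90)
    r=cv2.minAreaRect(W[m,:2].astype(np.float32)); print('block',m.sum(),r,np.median(W[m,2]))
    P=world(k,[[360,231]] if n=='top' else [[370,254]])[0]; print(n,P)
    m=ok&(abs(W[:,2]-66)<5)&(np.hypot(*(W[:,:2]-P[:2]).T)<120)
    r=cv2.minAreaRect(W[m,:2].astype(np.float32)); print('pan',m.sum(),r,np.median(W[m,2]))
```

```text
top [567.56964572 184.03172708  51.19532409]
block 1212 ((567.5385131835938, 189.0843963623047), (116.49103546142578, 66.94114685058594), 12.435601234436035) 50.79854216734858
top [ 596.65650751 -196.83031431   68.0574971 ]
pan 3368 ((602.39990234375, -197.32180786132812), (148.67213439941406, 176.53709411621094), 0.819206714630127) 66.70154796110769
side [560.14508508 178.05513824  47.34331626]
block 797 ((568.798095703125, 186.21717834472656), (116.95610046386719, 66.95369720458984), 12.552905082702637) 47.446979387282575
side [ 594.19211096 -204.69047631   64.43277952]
pan 2995 ((599.9327392578125, -197.4932403564453), (142.63754272460938, 138.40480041503906), 0.044422268867492676) 63.88843861648086
```

View pics/z1.png

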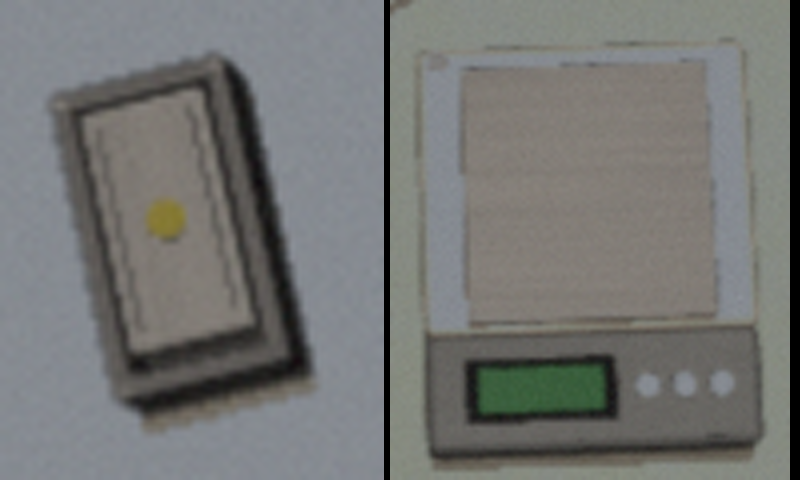

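The crop shows the brass disc at full-image pixel (190.9,249.2), with the dark gap at the robot-side end. The pan spans about (328–399, 201–263). Next I'll refine both poses with fixed-height rays.

Run:
```python
from h import *
c=dict(np.load('pics/top0.npz')); s=dict(np.load('pics/side0.npz'))
def disc(k,c0,r=18):
    u0,v0=c0; q=k['color'][v0-r:v0+r,u0-r:u0+r].astype(float); w=np.clip(q[...,:2].mean(2)-q[...,2]-30,0,None)
    i,j=np.mgrid[:2*r,:2*r]; return (w*j).sum()/w.sum()+u0-r,(w*i).sum()/w.sum()+v0-r
for k,c0 in((c,(191,249)),(s,(218,208))):
    d=disc(k,c0); print('disc',d,world(k,[d],50)[0])
z=lambda x,y,u0,v0,fx,fy:(u0+x/fx-.4,v0+y/fy-.4)
B=[z(x,y,165,215,6.4,6.4) for x,y in((52,103),(222,57),(300,372),(118,398))]
print('block corners',world(c,B,50).round(1).tolist())
P=[z(x-390,y,310,185,4,4.17) for x,y in((461,69),(706,63),(716,317),(469,325))]
Q=world(c,P,66); print('pan',Q.round(1).tolist(),Q.mean(0))
W=np.load('pics/Wside.npy'); k=s
hs=cv2.cvtColor(s['color'],cv2.COLOR_RGB2HSV).reshape(-1,3);
```

```text
disc (np.float64(190.49016715830874), np.float64(248.66617502458212)) [571.03813854 190.09687951  50.        ]
disc (np.float64(217.42464246424643), np.float64(207.10451045104512)) [571.0333364  186.12790924  50.        ]
block corners [[614.2, 231.8, 50.0], [629.2, 170.0, 50.0], [514.3, 141.7, 50.0], [506.8, 206.9, 50.0]]
pan [[668.4, -125.7, 66.0], [667.6, -265.1, 66.0], [527.6, -263.7, 66.0], [527.4, -125.6, 66.0]] [ 597.75354471 -195.03942507   66.        ]
```

Weight centre is at about (571,188) with yaw about 12.5°, and pan centre about (598,−196). Both agree with the given sizes and heights. Now I'll press the near end with closed fingers.

```bash
cat >> h.py <<'E'
from scipy.spatial.transform import Rotation as Ro
C0=np.array([571.,188.]); YAW=np.radians(12.5); U=np.array([np.cos(YAW),np.sin(YAW)])
def quat(yaw,tilt,flip):
    """tool down, tilted: tool approach axis tilts so body leans to -u by tilt; flip: tool x=-u"""
    M=Ro.from_euler('z',yaw)*Ro.from_euler('y',-tilt)*Ro.from_matrix(np.diag([1,-1,-1.]))
    if flip: M=M*Ro.from_euler('z',np.pi)
    x,y,z,w=M.as_quat(); return np.array([w,x,y,z])
E
python3 - <<'E'
from h import *
p=C0-30*U
for f in(0,1):
    for t in(0,20,30):
        print(f,t,[None if (q:=arm.inverse_kinematics([*x],quat(y,np.radians(t),f))) is None else np.round(q,2).tolist() for x,y in(((*p,110),YAW),((600,-190,120),0))])
E
```

```text
0 0 [[-0.89, 0.52, 0.6, 1.95, -0.41, 0.8, -1.41], [-0.44, 0.75, 0.97, 1.81, -0.73, 0.99, -0.73]]
0 20 [[-0.9, 0.37, 0.5, 2.2, -0.35, 0.28, -1.49], [-0.39, 0.55, 0.85, 2.07, -1.06, 0.59, -0.38]]
0 30 [None, [-0.06, 0.41, 0.42, 2.17, -1.35, 0.31, -0.03]]
1 0 [[-0.51, 0.46, 0.1, 1.92, -0.06, 0.77, 1.41], [-0.15, 0.57, 0.5, 1.79, -0.34, 0.87, 2.08]]
1 20 [[-0.56, 0.34, 0.09, 2.18, 0.2, 0.29, 1.12], [0.18, 0.41, 0.08, 2.03, -0.33, 0.38, 2.11]]
1 30 [[-0.45, 0.32, -0.07, 2.3, 1.47, 0.17, -0.15], [1.0, 0.54, -0.89, 2.1, 1.09, 0.3, 0.87]]
```

Run:
```python
from h import *
p=C0-30*U; q=quat(YAW,0,0); T=arm.tcp_to_tips
arm.command_gripper(0,20)
arm.goto([*p,150],q); 
arm.move_linear([*p,53+T],vel=120)
f0=arm.current_wrist_force(); print(f0,arm.current_tcp_pos(),p)
r=arm.move_linear([*p,44.3+T],vel=15,max_force=9)
print(r,arm.current_tcp_pos()[2]-T,arm.current_wrist_force()-f0)
arm.sleep(.4)
print(arm.current_wrist_force()-f0)
arm.move_linear([*p,130+T],vel=150); arm.command_gripper(75)
# out of the way for the pictures
arm.move_linear([520,40,200],vel=250)
t=snap('top','top1'); s=snap('side','side1'); print(arm.current_time_s())
a=cv2.resize(t['color'][205:300,155:235],None,fx=5,fy=5,interpolation=cv2.INTER_CUBIC)
b=cv2.resize(s['color'][170:265,170:250],None,fx=5,fy=5,interpolation=cv2.INTER_CUBIC)
cv2.imwrite('pics/z2.png',np.hstack([a,b])[:,:,::-1])
```

```text
[-0.75823614 -0.75406941  0.91514344] [542.26567012 181.60094676  64.52921801] [541.71111979 181.50681158]
False 44.307153887861965 [ 0.57499161  1.2478109  -2.00798545]
[ 0.72204991  0.52229726 -1.0422766 ]
8.2083
```

View pics/z2.png

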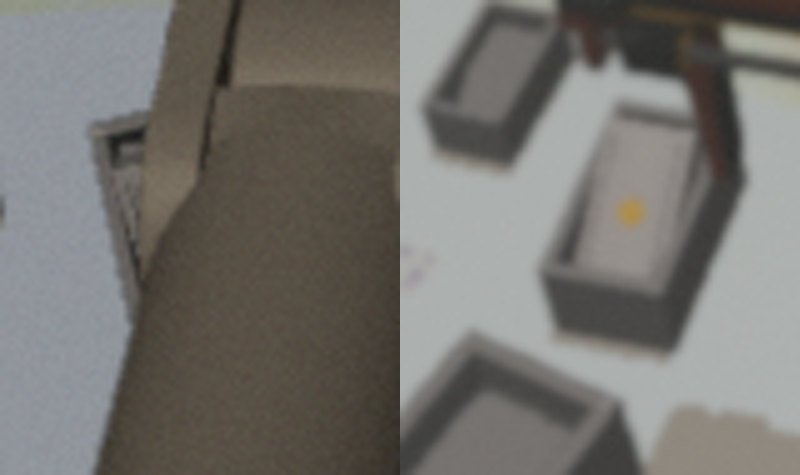

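The side view (right half) shows the weight tipped: its far end stands above the block and the disc is at about (216,212). The arm hides the weight in the top view. I'll fit the weight's top plane from depth and retake the top picture from a clearer arm position.

```bash
cat > an.py <<'E'
from h import *
def analyse(k,bias,box,disc0,dz):
    uu,vv=np.meshgrid(np.arange(box[0],box[1]),np.arange(box[2],box[3])); uv=np.c_[uu.ravel(),vv.ravel()]
    W=world(k,uv)-bias; R=np.array([U,[-U[1],U[0]]])
    L=np.c_[(W[:,:2]-C0)@R.T,W[:,2]]
    m=(abs(L[:,1])<18)&(L[:,0]>-35)&(L[:,0]<25)
    A=np.c_[L[m,0],np.ones(m.sum())]; sol=np.linalg.lstsq(A,L[m,2],rcond=None)[0]
    for _ in range(5):
        g=abs(A@sol-L[m,2])<4; sol=np.linalg.lstsq(A[g],L[m,2][g],rcond=None)[0]
    print('plane z= %.3f x + %.2f  angle %.1f deg n=%d/%d'%(*sol,np.degrees(np.arctan(sol[0])),g.sum(),m.sum()))
    on=(abs(L[:,2]-sol[0]*L[:,0]-sol[1])<3)&(abs(L[:,1])<30)&(L[:,0]>-40)&(L[:,0]<60)
    print('x range',np.percentile(L[on,0],[1,99]),'y',np.percentile(L[on,1],[2,98]),'zmax',np.percentile(L[on,2],99))
    q=k['color'].astype(float); u0,v0=disc0; q=q[v0-8:v0+9,u0-8:u0+9]; w=np.clip(q[...,:2].mean(2)-q[...,2]-30,0,None)
    i,j=np.mgrid[:17,:17]; d=((w*j).sum()/w.sum()+u0-8,(w*i).sum()/w.sum()+v0-8)
    # ray-plane
    a=world(k,[d],40)[0]-bias*0; b=world(k,[d],70)[0]
    la=np.r_[R@(a[:2]-C0),40]; lb=np.r_[R@(b[:2]-C0),70]
    t=(sol[0]*la[0]+sol[1]-la[2])/((lb-la)[2]-sol[0]*(lb-la)[0]); print('disc px',d,'local',la+t*(lb-la))
E
python3 - <<'E'
from an import *
s=dict(np.load('pics/side1.npz'))
analyse(s,np.array([0,0,-2.5]),(190,250,180,245),(216,212),0)
E
```

```text
plane z= 0.562 x + 53.03  angle 29.4 deg n=346/395
x range [-37.31412093  27.10626601] y [-23.59303057  25.22183615] zmax 68.28727168748789
disc px (np.float64(215.8065934065934), np.float64(211.9897435897436)) local [-12.82304766  -1.44461577  45.81466721]
```

Run:
```python
from an import *
arm.move_linear([480,-60,200],vel=250)
t=snap('top','top2'); print(arm.current_time_s())
q=t['color'].astype(int)[225:280,175:215]; m=(q[...,:2].mean(2)-q[...,2])>40; print(m.sum(), np.argwhere(m).mean(0)+[225,175])
v,u=(np.argwhere(m).mean(0)+[225,175]).round().astype(int)
analyse(t,np.array([0,0,.8]),(165,225,215,290),(u,v),0)
```

```text
8.8417
28 [254.5        191.78571429]
plane z= 0.584 x + 54.86  angle 30.3 deg n=358/452
x range [-39.17453347  26.91622602] y [-27.04255195  26.64333201] zmax 70.7301104611915
disc px (np.float64(192.00750375187593), np.float64(254.41870935467733)) local [-12.84782724   1.89310082  47.35987832]
```

Both cameras agree: lean is about 30°, the disc is at local x = −12.8, and the weight has slid about 3 mm. Next, check reach and grip the raised end with the tool tilted 15°.

```bash
cat >> h.py <<'E'
TH=np.radians(15)
def tipw(x,z,th=TH,back=0):
    """TCP world for tip-centre at block-local x, world z"""
    T=arm.tcp_to_tips+back; d=np.array([np.sin(th),-np.cos(th)])
    l=np.array([x,z])-T*d
    return np.array([*(C0+U*l[0]),l[1]])
E
python3 - <<'E'
from h import *
for f in(0,1): print([arm.inverse_kinematics(p,q) is not None for p,q in((tipw(26,54.3),quat(YAW,TH,f)),(tipw(26,54.3,back=60),quat(YAW,TH,f)),([626,-196,90],quat(0,-TH,f)),([626,-196,170],quat(0,-TH,f)))])
q=quat(YAW,TH,0)
arm.command_gripper(66,5)
arm.goto(tipw(26,54.3,back=70),q)
arm.move_linear(tipw(26,54.3,back=25),vel=100)
f0=arm.current_wrist_force()
r=arm.move_linear(tipw(26,54.3),vel=40,max_force=8)
print(r,arm.current_tcp_pos()-tipw(26,54.3),arm.current_wrist_force()-f0)
arm.command_gripper(40,5)
V=np.array([-U[1],U[0],0]); d=arm.current_wrist_force()-f0
print(arm.current_finger_gap(),arm.current_grasp_force(),d,'lateral',d@V,arm.current_time_s())
E
```

```text
[True, True, True, True]
[True, True, True, True]
False [ 0.08655678 -0.07785919 -0.02848997] [-1.50043087 -0.58534065 -0.86142144]
46.2628807823885 5.003736466169357 [-0.94391375  0.29950438  1.24727093] lateral 0.49670525946626637 12.125
```

Gap is 46.3 mm with negligible lateral force. I'll squeeze, withdraw up the slope, and carry it over the pan.

Run:
```python
from h import *
arm.command_gripper(40,55)
f0=arm.current_wrist_force()
p=arm.current_tcp_pos()
p1=p+[*(U*18),16]
print(arm.move_linear(p1,vel=40,max_force=25),arm.current_wrist_force()-f0)
arm.move_linear(p1+[0,0,80],vel=100)
arm.sleep(.3); print('F',arm.current_wrist_force()-f0,arm.current_moment(),arm.current_finger_gap())
arm.goto([628,-196,170],quat(0,-TH,0)); arm.sleep(.3)
print(arm.current_tcp_pos(),arm.current_wrist_force(),arm.current_time_s())
s=snap('side','side3'); t=snap('top','top3')
a=cv2.resize(t['color'][180:290,310:410],None,fx=4,fy=4,interpolation=cv2.INTER_CUBIC)
b=cv2.resize(s['color'][180:290,320:420],None,fx=4,fy=4,interpolation=cv2.INTER_CUBIC)
cv2.imwrite('pics/z3.png',np.hstack([a,b])[:,:,::-1])
```

```text
False [-0.38502797 -3.22487479 -8.85948585]
F [-0.1171114  -3.76106125 -8.23947981] [-0.11484596  0.46894089  0.01221873] 45.57861296370733
[ 628.29659214 -194.99566913  170.09114264] [ 0.29052203 -0.90623116 -5.35671788] 16.125
```

View pics/z3.png

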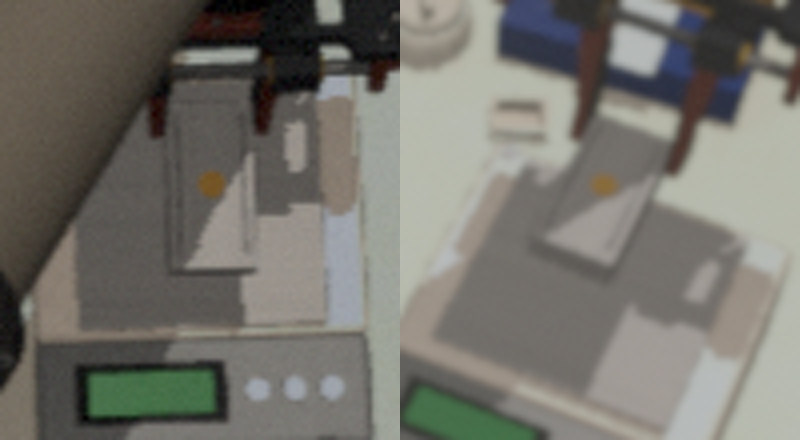

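The weight is held firmly and nearly level over the pan, with the disc at about (363,226) in the top view and (371,226) in the side view. Next I'll measure its tilt and offset.

Run:
```python
import an; from an import *
an.U=np.array([1.,0]); an.C0=np.array([596.,-195.])
for n,box,d,b in(('top3',(350,380,205,250),(363,226),.8),('side3',(352,390,208,250),(371,226),-2.5)):
    k=dict(np.load(f'pics/{n}.npz'))
    uu,vv=np.meshgrid(np.arange(box[0],box[1]),np.arange(box[2],box[3])); W=world(k,np.c_[uu.ravel(),vv.ravel()])-[0,0,b]
    m=(abs(W[:,0]-590)<30)&(abs(W[:,1]+196)<18)&(W[:,2]>120)
    X=W[m]; A=np.c_[X[:,:2]-[596,-195],np.ones(len(X))]; g=np.ones(len(X),bool)
    for _ in range(6):
        sol=np.linalg.lstsq(A[g],X[g,2],rcond=None)[0]; g=abs(A@sol-X[:,2])<4
    print(n,g.sum(),len(X),'pitch,roll deg',np.degrees(np.arctan(sol[:2])),'z',sol[2])
    print(world(k,[d],sol[2])[0])
    an.analyse(k,np.array([0,0,b]),box,d,0)
```

```text
top3 434 488 pitch,roll deg [0.43402179 0.75250425] z 172.59240870799337
[ 586.78720671 -196.08083954  172.59240871]
plane z= 0.012 x + 172.54  angle 0.7 deg n=437/489
x range [-39.08000086  35.56596569] y [-21.34930899  22.66297464] zmax 175.52379980552743
disc px (np.float64(362.4694513715711), np.float64(225.50374064837905)) local [-8.09676711e+00 -3.34816325e-02  1.72444865e+02]
side3 397 397 pitch,roll deg [ 0.46413001 -0.61738215] z 172.52196385660912
[ 587.26205029 -198.026199    172.52196386]
plane z= 0.009 x + 172.55  angle 0.5 deg n=397/422
x range [-38.78083677  36.23041327] y [-25.15985229  20.42540973] zmax 175.32253597486113
disc px (np.float64(370.5669125395153), np.float64(225.81559536354058)) local [ -8.64817243  -2.03184344 172.4792794 ]
```

Tilt is within 0.5° of level, and the weight needs to move 10.5 mm in +x to centre over the pan. Lower it gently under force guard and release.

Run:
```python
from h import *
q=quat(0,-TH,0); x,y=638.8,-195.2
arm.move_linear([x,y,150],rot=q,vel=100)
arm.move_linear([x,y,88],vel=70); arm.sleep(.4)
f0=np.mean([(arm.sleep(.02),arm.current_wrist_force())[1] for _ in range(5)],0)
r=arm.move_linear([x,y,81],vel=6,max_force=2.5)
arm.sleep(.3); z=arm.current_tcp_pos()[2]; f=arm.current_wrist_force()-f0; print(r,z,f)
for i in range(6):
    if f[2]>3.6: break
    z-=.3; arm.move_linear([x,y,z],vel=5); arm.sleep(.15); f=arm.current_wrist_force()-f0; print(z,f)
print(arm.current_tcp_pos(),arm.current_time_s())
```

```text
True 81.54351045954691 [ 3.07382713 -2.36067396  7.61911766]
[ 638.75268478 -195.04223685   81.54351046] 19.275
```

Run:
```python
from h import *
x,y,z=arm.current_tcp_pos(); print(arm.current_wrist_force())
arm.move_linear([x,y,z+.9],vel=5); arm.sleep(.2); print(arm.current_wrist_force(),arm.current_tcp_pos())
arm.command_gripper(47.5,3); arm.sleep(.2); print(arm.current_wrist_force(),arm.current_finger_gap(),arm.current_grasp_force())
arm.command_gripper(64); arm.sleep(.2); print(arm.current_wrist_force())
p=arm.current_tcp_pos(); arm.move_linear(p+[60*np.sin(TH),0,60*np.cos(TH)],vel=80)
arm.move_linear([640,-195,230],vel=150)
arm.goto([480,60,230],quat(0,0,0)); arm.sleep(.3)
s=snap('side','side4'); t=snap('top','top4'); print(arm.current_time_s())
a=cv2.resize(t['color'][180:290,310:410],None,fx=4,fy=4,interpolation=cv2.INTER_CUBIC)
b=cv2.resize(s['color'][200:310,310:410],None,fx=4,fy=4,interpolation=cv2.INTER_CUBIC)
cv2.imwrite('pics/z4.png',np.hstack([a,b])[:,:,::-1])
```

```text
[ 3.22725883 -2.39408713  2.73223536]
[ 2.11837654 -1.21857124  0.0075617 ] [ 638.50156296 -194.92523917   82.29735573]
[ 0.77737324  0.0435691  -0.5556267 ] 47.28897395322198 0.0
[0.7029264  0.02473057 0.24927108]
24.3
```

View pics/z4.png

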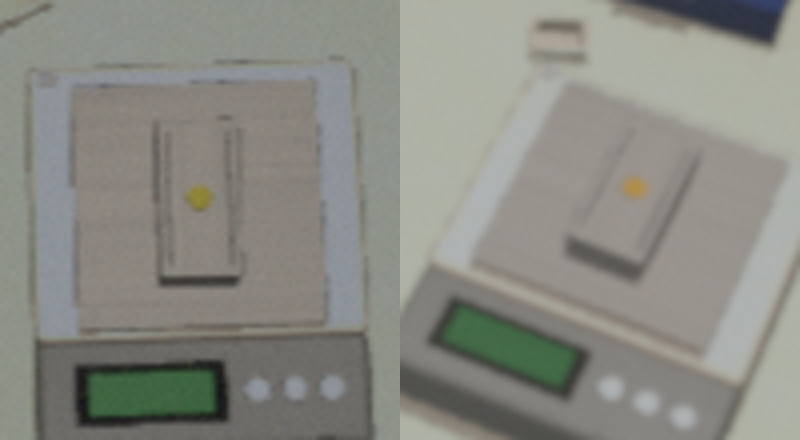

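The weight lies flat, disc up, near the pan middle (disc at about (359.5,229) in the top view). Quick numeric check of the centring and level.

Run:
```python
from h import *
def cen(k,u0,v0,r=8):
    q=k['color'][v0-r:v0+r+1,u0-r:u0+r+1].astype(float); w=np.clip(q[...,:2].mean(2)-q[...,2]-30,0,None); i,j=np.mgrid[:2*r+1,:2*r+1]
    return (w*j).sum()/w.sum()+u0-r,(w*i).sum()/w.sum()+v0-r
px=lambda x,y,u0,v0:(u0+x/4-.4,v0+y/4-.4)
for n,d,cs in(('top4',(360,229),[px(x,y,310,180) for x,y in((70,85),(316,79),(327,323),(78,331))]),('side4',(368,247),[px(x-400,y,310,200) for x,y in((568,83),(789,162),(705,355),(475,265))])):
    k=dict(np.load(f'pics/{n}.npz')); D=world(k,[cen(k,*d)],84.5)[0]; P=world(k,cs,64.5); print(n,'disc',D.round(1),'pan',P.mean(0).round(1),'off',(D-P.mean(0))[:2].round(1))
    uu,vv=np.meshgrid(np.arange(d[0]-25,d[0]+25),np.arange(d[1]-25,d[1]+25)); W=world(k,np.c_[uu.ravel(),vv.ravel()])
    X=W[(abs(W[:,0]-D[0])<35)&(abs(W[:,1]-D[1])<17)]; A=np.c_[X[:,:2]-D[:2],np.ones(len(X))]; s=np.linalg.lstsq(A,X[:,2],rcond=None)[0]; print(np.degrees(s[:2]).round(1),s[2].round(1))
```

```text
top4 disc [ 598.4 -194.6   84.5] pan [ 598.7 -195.    64.5] off [-0.3  0.4]
[-0.4  0.8] 85.4
side4 disc [ 598.  -196.9   84.5] pan [ 595.7 -199.8   64.5] off [2.3 2.9]
[ 0.1 -1.3] 82.3
```

It is centred within about 2 mm and level, and the robot is clear. Handing in.

```bash
python3 -c "
from plant import arm
print(arm.current_time_s(),arm.finish_job())"
```

```text
the job is handed in; nothing more can be done
24.3 None
```

The job is handed in at 24.3 s: the calibration weight was tipped, taken by its raised end and set flat, brass disc up, within about 4 mm of the pan's centre (top camera 0.5 mm, side camera 3.7 mm), with about 7.6 N peak at set-down.

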